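# Load the coffee station and start the espresso machine

### The arm

A 6-joint arm with a two-finger parallel gripper is mounted at the origin on the work surface. World frame = base frame: x ahead of the robot, y to its left, z up, the work surface at z = 0. Lengths are in m, angles in rad, forces in N, time in s.
With the tool pointing down it reaches from about 0.3 to 1 m from the base axis. Payload 5.1 kg.
Tool frame: the origin (TCP) lies midway between the tips of the shut fingers; the grasp point (between the pads) lies 19 mm behind it (hold_point_z is the distance from the TCP to the grasp point, in m); z points along the fingers, y is the line along which they close (so a half turn about z gives the same grasp; the last joint's range is limited). The gripper opens to 95 mm and grips with 3 to 60 N. Pads are 20 mm wide; open, the fingers measure 119 mm over their backs; the gripper's body (75 mm by 180 mm) begins 59 mm behind the grasp point.
Start: joints at [1.195, 0.124, 1.65, -0, 1.367, -0.083], TCP at [0.188, 0.622, 0.215] pointing down, gripper open.
Joint ranges: [-2.61, 2.61], [-1.02, 2.33], [0.03, 2.71], [-1.35, 4.49], [0.32, 2.68], [-2.91, 2.91]. Speed limits (rad/s): [2.57, 2.57, 3.14, 3.14, 3.14, 3.14].

### API

Orientations are given as a rotation vector (axis times angle).
In Python, from station import * gives the robot as it stands.
- The arm moves only by the tool apply_moves, never from a script. Its argument "targets" is one flat list of numbers, 5 for each row, row after row: the shift along the tool's x, y, z in mm, then the turn about the tool's z in degrees, then the closure, from -1 (fully open) to 1 (shut). In form: [tx, ty, tz, roll, claw, tx, ty, tz, roll, claw, ...]. A call has 1 to 12 rows; each row shifts and turns the commanded pose from where the row before left it, along the tool's axes as they then stand; what a row does not reach is not made up. A row lasts 1/8 s, in which the tool goes at most 62.5 mm and 10.7 degrees, less where a joint would pass 70% of its speed; a pose out of reach is approached as far as the arm can. A call with a gripper value outside its range is refused whole. The fingers move at their own pace and stop on an object; "newtons" is the grip in N (left out, the last holds). Time passes only in rows, so rows that do not move let the fingers close. It gives the time, the measured TCP pose, the force, the opening and the grip force at its end, in the units of the state.
- get_state(): the state, without advancing time (a new reading comes with each control period).
- capture(name): name is "scene" or "top"; returns the picture (420x560x3 uint8, blue, green, red); there is no depth.
- camera_info(name): a dict with "mtx" (3x3 intrinsics, pixels), "distortion" ([k1, k2, p1, p2, k3] as OpenCV has them; the pictures are not rectified), "rvec" (rotation vector, rad) and "tvec" (3), from world to camera coordinates, as OpenCV has them. Camera axes: x right, y down, z forward; pixel columns grow to the right and rows downward; lengths in m; the calibration is good to about 2 mm. A picture is of the moment at which its call begins. camera_info takes no time and is no camera call.
- job_done(): hands the job in; it is judged then, once.
The state is a dict: "clock": time; "joint_positions": joint angles; "qd": joint speeds; "effort": joint torques, N m; "eef_pos": TCP position; "eef_rot": TCP orientation; "wrist_force": force on the tool from outside, world axes, zero at the start; "wrist_torque": the same for the moment, N m; "gripper_width": finger opening in m; "grasp_force": force on a finger pad.
Only numpy, scipy, OpenCV 4.12 (cv2) and the standard library are available. Lean on these libraries where they do the work, as an engineer would, in place of code of your own. Each camera call takes 0.05 s, during which the arm holds its last target. There are 200 camera calls.

### The job

Get the coffee station ready: lift every copper cup up and off its hook and stand it upright inside the black cup tray, and move every blue coffee cartridge from the white pocket bin into the magazine in front of the espresso machine. Only when all of them are in place, press the machine's big round red button fully down, keep it down for two seconds, then let it rise slowly under your finger all the way up without letting it snap back. Leave the tumbler, pitcher, spoon rest and thermometer clip where they are.

Things in the scene. Friction and masses are not known exactly. Their poses are not given: they have to be found in the camera images.
- cup_a: copper cup 60 mm across, 60 mm high, with an upright hoop of 7 mm wire (inverted V in the cup's yz plane, apex 125 mm up) topped by a square black grip 24 x 24 mm, 127 to 161 mm above the underside, sides along the cup's x and y: hold it by the grip. Origin: underside centre, z up. 140 g. Starts hanging upright on a hook by the apex, underside about 47 mm up, axes parallel to the stand's
- cup_b: copper cup 60 mm across, 60 mm high, with an upright hoop of 7 mm wire (inverted V in the cup's yz plane, apex 125 mm up) topped by a square black grip 24 x 24 mm, 127 to 161 mm above the underside, sides along the cup's x and y: hold it by the grip. Origin: underside centre, z up. 140 g. Starts hanging upright on a hook by the apex, underside about 47 mm up, axes parallel to the stand's
- cup_c: copper cup 60 mm across, 60 mm high, with an upright hoop of 7 mm wire (inverted V in the cup's yz plane, apex 125 mm up) topped by a square black grip 24 x 24 mm, 127 to 161 mm above the underside, sides along the cup's x and y: hold it by the grip. Origin: underside centre, z up. 140 g. Starts hanging upright on a hook by the apex, underside about 47 mm up, axes parallel to the stand's
- cart_a: coffee cartridge, closed rigid blue plastic block 70 (x) x 44 (y) x 60 (z) mm with a yellow patch on its lid, about 80 g. Origin: centre of the underside, z up. It starts upright in one pocket of the bin, its x axis roughly along the bin's y axis. In the magazine it may stand or lie
- cart_b: coffee cartridge, closed rigid blue plastic block 70 (x) x 44 (y) x 60 (z) mm with a yellow patch on its lid, about 80 g. Origin: centre of the underside, z up. It starts upright in one pocket of the bin, its x axis roughly along the bin's y axis. In the magazine it may stand or lie
- cart_c: coffee cartridge, closed rigid blue plastic block 70 (x) x 44 (y) x 60 (z) mm with a yellow patch on its lid, about 80 g. Origin: centre of the underside, z up. It starts upright in one pocket of the bin, its x axis roughly along the bin's y axis. In the magazine it may stand or lie
- stand: fixed wooden cup stand, origin on the counter under its bar; bar along y, top 181 mm up, posts at y = +-160 mm. Three 8 mm thick hooks at y = -105, 0, 105 mm point along -x: lowest 65 mm before the bar (wire centre 160 mm up), tip 85 mm before it, 18 mm higher. To free a cup lift it 25 to 40 mm (more brings its rim up against the hook), then draw it 70 mm or more along -x
- tray: fixed black plastic cup tray, 144 (x) x 284 (y) mm outside, rim 14 mm high; inside 130 x 270 mm, floor 7 mm above the counter. Three cups fit side by side along its y axis (82 mm apart). Origin: centre of the underside
- bin: fixed white bin with three pockets in a row along its x axis (centres at x = -84, 0, +84 mm), each about 62 (x) x 90 (y) mm, floor 6 mm and wall tops 28 mm above the counter, walls between pockets 22 mm thick. Origin: centre of the underside
- machine: fixed cream espresso machine: tower 220 x 220 mm, 240 mm high; its front is -x. Origin: on the counter under the tower's centre. The magazine stands in front of it, and the button on its top
- magazine (a point): centre of the inner floor (6 mm above the counter) of the machine's open black cartridge magazine, 225 mm before the tower's centre, axes as the machine's; inside 110 (x) x 240 (y) mm, wall tops 22 mm above its floor, walls 6 mm. Three cartridges fit side by side along y (80 mm apart, their 70 mm length along x). The tower's face is 115 mm behind this point; a 20 mm high ledge lies between
- button_top (a point): centre of the top face of the large round red button, 60 mm across, on top of the machine (about 272 mm above the counter when up); pressed straight down. Moves with the button
- button (a joint): travel of the button in m: 0 is up, 0.020 fully down; a spring returns it (about 2.5 N at the start of travel, 8.5 N fully down) and shoots it up when it is let go; eased up at 20 mm/s it follows the finger. Fully down means beyond 0.016, up means below 0.002; it has snapped back if it rises faster than 0.1 m/s
- tumbler: bystander: glass tumbler, 68 mm across, 95 mm high, origin under its centre; leave it alone
- pitcher: bystander: steel milk pitcher, 80 mm across, 100 mm high, handle at its +y, origin under its centre; leave it alone
- spoon_rest: bystander: sage green ceramic spoon rest, 92 mm dish 12 mm high with a stub to its -x, origin under the dish; leave it alone
- clip: bystander: aluminium milk thermometer clip lying flat, about 120 mm long and 13 mm high, origin under its round head; leave it alone
Things that resemble listed ones, but are neither listed nor needed, are in the scene too. Leave any brown or purple look-alike of the cart_c alone.

How it is judged:
On the way, in this order (a step that is already met when the one before it is completed fails the run):
1. every cup stands upright in the tray and every cartridge is in the magazine (x of cup_a in the frame of tray between -0.043 and 0.043 m and y of cup_a in the frame of tray between -0.113 and 0.113 m and z of cup_a in the frame of tray between 0 and 0.014 m and angle between each of cup_a, cup_b, cup_c's own z axis and vertical below 0.12 rad and x of cup_b in the frame of tray between -0.043 and 0.043 m and y of cup_b in the frame of tray between -0.113 and 0.113 m and z of cup_b in the frame of tray between 0 and 0.014 m and x of cup_c in the frame of tray between -0.043 and 0.043 m and y of cup_c in the frame of tray between -0.113 and 0.113 m and z of cup_c in the frame of tray between 0 and 0.014 m and x of cart_a in the frame of magazine between -0.056 and 0.056 m and y of cart_a in the frame of magazine between -0.121 and 0.121 m and z of cart_a in the frame of magazine between -0.006 and 0.04 m and x of cart_b in the frame of magazine between -0.056 and 0.056 m and y of cart_b in the frame of magazine between -0.121 and 0.121 m and z of cart_b in the frame of magazine between -0.006 and 0.04 m and x of cart_c in the frame of magazine between -0.056 and 0.056 m and y of cart_c in the frame of magazine between -0.121 and 0.121 m and z of cart_c in the frame of magazine between -0.006 and 0.04 m), for 0.2 s.
2. the button is held fully down for over a second (value of joint button above 0.016 m), for 1.2 s.
3. the button has come all the way up (value of joint button below 0.002 m), for 0.2 s.
At the end, for the whole second after the job is handed in: Every cup present stands upright (within 0.12 rad) on the tray's floor inside its rim, every cartridge present is in the magazine (standing or lying, within its walls), all at rest, and the button is up (below 2 mm of travel) (all of step 1 and linear speed of each of cup_a, cup_b, cup_c, cart_a, cart_b, cart_c below 0.03 m/s and value of joint button below 0.002 m); the robot touches nothing.
It fails at once if the button snaps back (rises faster than 0.1 m/s) (velocity of joint button below -0.1 m/s).
It fails at once if a bystander (tumbler, pitcher, spoon rest or clip) is moved more than 30 mm (distance of any of tumbler, pitcher, spoon_rest, clip from where it was at the start of the episode above 0.03 m).
Of cup_a, cup_b, cup_c only 2 to 3 are there at a start; the rules pass over those that are not, and their reading is None.
Of cart_a, cart_b, cart_c only 2 to 3 are there at a start; the rules pass over those that are not, and their reading is None.
At some moment in a run one of cart_a, cart_b, cart_c may be knocked a few centimetres aside while the robot is not near it.
Once in a run the grip may slacken for a moment while it holds something.
It also fails if it takes over 210 s, if anything falls off the work surface, if the arm or the gripper's body presses on something with over 40 N, if the wrist force passes 120 N, or if a joint passes its speed limit or range.

## Working session

There is one attempt and no reset: what is moved stays moved. The work goes in short steps, Python scripts to look and compute and a tool call to move; the robot and the scene stay as the last step left them, time stands still between calls to the robot, and variables do not carry over. Pictures are saved under pics/ and viewed, at most 14 in all, crops included, and the job is handed in when it is done.

Besides the shell and the picture viewer there is one more tool, called after "Emit:" as name(argument=value, ...) on one line, values as JSON. apply_moves: Moves the arm, as the interface text tells. Its arguments: {"type":"object","properties":{"targets":{"type":"array"},"newtons":{"type":"number"}},"required":["targets"]}

```bash
mkdir -p pics; ls; python3 - <<'E'
from station import *
import cv2
for n in("scene","top"):
    cv2.imwrite(f"pics/{n}0.png",capture(n)); print(n,camera_info(n))
print(get_state())
E
```

```text
pics
scene {'mtx': array([[406.65017003,   0.        , 274.86148765],
       [  0.        , 406.65017003, 205.28565204],
       [  0.        ,   0.        ,   1.        ]]), 'distortion': array([-0.12363197,  0.        ,  0.        ,  0.        ,  0.        ]), 'rvec': array([ 2.07578159,  1.32007445, -0.49522554]), 'tvec': array([-0.24586323, -0.23398407,  1.84377675])}
top {'mtx': array([[485.89131974,   0.        , 286.8417814 ],
       [  0.        , 485.89131974, 202.41243685],
       [  0.        ,   0.        ,   1.        ]]), 'distortion': array([0.03203855, 0.        , 0.        , 0.        , 0.        ]), 'rvec': array([ 2.17829328, -2.14280107,  0.11136507]), 'tvec': array([0.02648812, 0.51687775, 1.52742728])}
{'clock': 0.1, 'joint_positions': array([ 1.19540573e+00,  1.24423423e-01,  1.65154429e+00,  1.26623224e-05,
        1.36750523e+00, -8.26149537e-02]), 'qd': array([-0.00014299, -0.00033693, -0.00422483,  0.00088916,  0.00011625,
        0.0007429 ]), 'effort': array([ 3.44460886e-04, -4.18883550e+01, -3.61094177e+01,  7.76476320e-02,
        4.61304747e-02, -6.84815200e-05]), 'eef_pos': array([0.18741486, 0.62178231, 0.21351658]), 'eef_rot': array([-4.58189912e-01, -3.10755540e+00,  2.87162588e-03]), 'wrist_force': array([ 0.48009442, -0.60111695,  0.18502698]), 'wrist_torque': array([-0.02445124,  0.02950597,  0.00406652]), 'grasp_force': 0.0, 'gripper_width': 0.0952810411587376}
```

View pics/scene0.png

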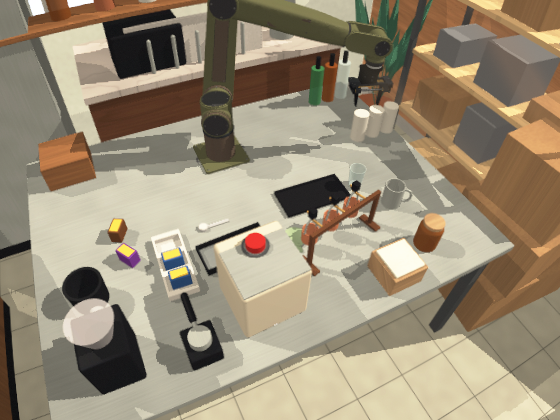

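View pics/top0.png

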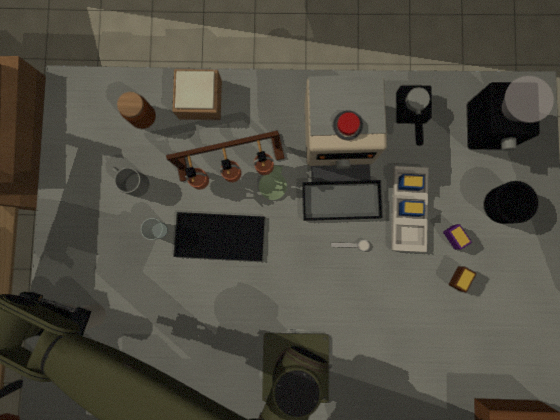

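The scene view shows the stand with three hanging copper cups (~(312,228), (332,215), (352,203)), the machine with its button (256,243), the bin with two blue cartridges (172,258), (180,277), purple (127,255) and brown (117,230) look-alikes. The top view shows grips at about (190,172), (227,162), (262,155), the tray at (220,237), the magazine at (342,200), cartridges at (411,182) and (411,208), purple (458,237), brown (463,279), spoon rest (270,185), tumbler (152,228) and pitcher (127,180).

Candidates: blue carts (411,182), (411,208), versus purple (458,237) and brown (463,279). I choose the blue ones in the bin.

```bash
cat > h.py <<'E'
from station import *
import cv2, numpy as np
def cam(n):
    c=camera_info(n); R=cv2.Rodrigues(c["rvec"])[0]; return c,R,-R.T@c["tvec"]
def ray(n,uv):
    c,R,o=cam(n); p=cv2.undistortPoints(np.array(uv,float).reshape(-1,1,2),c["mtx"],c["distortion"])[:,0]
    return o,np.c_[p,np.ones(len(p))]@R
def at(n,uv,z):
    o,d=ray(n,uv); return o+d*((z-o[2])/d[:,2])[:,None]
def px(n,P):
    c,_,_=cam(n); return cv2.projectPoints(np.array(P,float).reshape(-1,1,3),c["rvec"],c["tvec"],c["mtx"],c["distortion"])[0][:,0]
def blobs(m,amin=20):
    m=m.astype(np.uint8)
    return [c for c in cv2.findContours(m,cv2.RETR_EXTERNAL,cv2.CHAIN_APPROX_NONE)[0] if cv2.contourArea(c)>amin]
E
python3 - <<'E'
from h import *
im=cv2.imread("pics/top0.png"); hsv=cv2.cvtColor(im,cv2.COLOR_BGR2HSV); H,S,V=cv2.split(hsv)
b=((H>100)&(H<125)&(S>110)&(V>50))
y=((H>18)&(H<35)&(S>120)&(V>120))
r=(((H<6)|(H>174))&(S>170)&(V>90))
cv2.imwrite("pics/c1.png",cv2.resize(im[140:270,155:445],None,fx=2.75,fy=2.75,interpolation=cv2.INTER_CUBIC))
for n,m,z in(("blue",b,.066),("yel",y,.066),("red",r,.272)):
    for c in blobs(m):
        q=cv2.minAreaRect(c); w=at("top",cv2.boxPoints(q),z); print(n,np.round(q[0]),np.round(w.mean(0),3),np.round(np.linalg.norm(np.diff(w[:3],axis=0),axis=1),3))
k=V<32
mm=k.copy(); mm[:205]=0; mm[268:]=0; mm[:,:165]=0; mm[:,275:]=0
for c in blobs(mm,500):
    q=cv2.minAreaRect(c); w=at("top",cv2.boxPoints(q),.014); print("tray",q,np.round(w,3).tolist(),np.round(w.mean(0),3))
E
```

```text
blue [411. 208.] [ 0.503 -0.352  0.066] [0.074 0.041]
blue [411. 181.] [ 0.586 -0.353  0.066] [0.042 0.075]
yel [465. 279.] [ 0.286 -0.513  0.066] [0.055 0.032]
yel [460. 236.] [ 0.416 -0.501  0.066] [0.029 0.053]
yel [414. 207.] [ 0.504 -0.359  0.066] [0.053 0.031]
yel [413. 181.] [ 0.587 -0.359  0.066] [0.03  0.054]
red [348. 122.] [ 0.713 -0.133  0.272] [0.058 0.053]
tray ((218.88121032714844, 236.2569122314453), (87.87836456298828, 44.14942169189453), 3.012787342071533) [[0.34, 0.393, 0.014], [0.481, 0.392, 0.014], [0.471, 0.108, 0.014], [0.33, 0.112, 0.014]] [0.406 0.251 0.014]
```

View pics/c1.png

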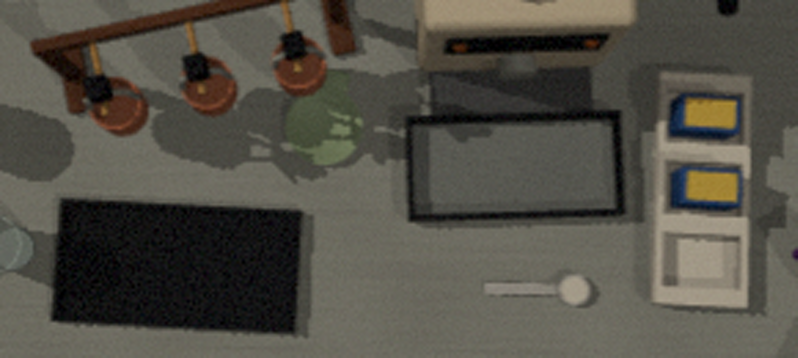

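The crop confirms the two blue cartridges with yellow lids, three grips at crop (99,88), (197,67), (293,44), the magazine corners, and the spoon rest below the right cup.

```bash
python3 - <<'E'
from h import *
f=lambda l:np.array(l)/2.75+[155,140]
np.set_printoptions(suppress=True,precision=3)
print("mag",w:=at("top",f([(407,117),(620,112),(625,215),(410,220)]),.028),w.mean(0))
print("bin",w:=at("top",f([(660,72),(752,75),(747,307),(653,302)]),.028),w.mean(0))
print("grips",g:=at("top",f([(98,88),(196,66),(293,43)]),.208))
d=g[2]-g[0]; print("stand yaw",np.arctan2(-d[0],-d[1])*-1, np.linalg.norm(np.diff(g,axis=0),axis=1))
# two-view: grips in scene image via dark blobs
im=cv2.imread("pics/scene0.png"); 
print("pred scene",px("scene",np.r_[g,at("top",[(411,181),(411,208)],.066),[[.713,-.133,.272]]]))
for n in ("spoon",(270,184)),("clip",(364,245)),("tumbler",(152,228)),("pitcher",(127,180)): print(n[0], at("top",[n[1]],.01) if n[0]!="spoon" else at("top",[(271,184)],.01))
cv2.imwrite("pics/c2.png",cv2.resize(im[165:325,150:410],None,fx=3,fy=3,interpolation=cv2.INTER_CUBIC))
E
```

```text
mag [[ 0.582 -0.016  0.028]
 [ 0.591 -0.264  0.028]
 [ 0.471 -0.27   0.028]
 [ 0.461 -0.021  0.028]] [ 0.526 -0.143  0.028]
bin [[ 0.639 -0.311  0.028]
 [ 0.637 -0.418  0.028]
 [ 0.367 -0.408  0.028]
 [ 0.371 -0.301  0.028]] [ 0.504 -0.36   0.028]
grips [[0.579 0.309 0.208]
 [0.604 0.208 0.208]
 [0.63  0.108 0.208]]
stand yaw 0.2468920678877921 [0.104 0.104]
pred scene [[355.451 182.244]
 [334.795 195.325]
 [312.913 209.526]
 [180.87  272.218]
 [173.962 253.15 ]
 [255.695 240.04 ]]
spoon [[0.578 0.088 0.01 ]]
clip [[ 0.385 -0.214  0.01 ]]
tumbler [[0.429 0.468 0.01 ]]
pitcher [[0.584 0.557 0.01 ]]
```

View pics/c2.png

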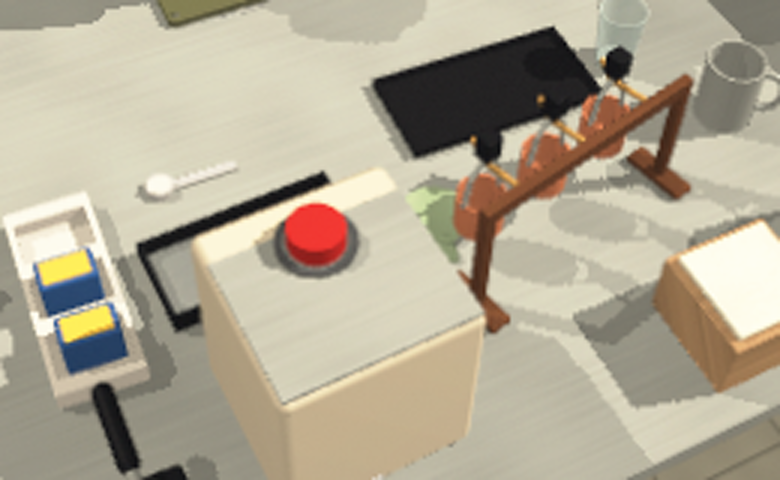

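The scene crop shows the same three grips at crop (617,63), (545,105), (488,145), matching the projections to a few px; the button's top centre is at (316,233), and the two blue cartridges sit in the two machine-side pockets. Now moving.

```bash
cat >> h.py <<'E'
def go(*tg):
    # tg: (x,y,z,yaw_deg): shift in the tool frame AFTER the turn, and the turn; chained
    s=get_state(); R=cv2.Rodrigues(s["eef_rot"])[0]; p=s["eef_pos"]; yaw=np.degrees(np.arctan2(-R[0,1],R[1,1]))
    print("t",round(s["clock"],2),"p",np.round(p*1000,1),"yaw",round(yaw,1),"tilt",np.round(R[:2,2],3),"w",round(s["gripper_width"]*1000,1),"gf",round(s["grasp_force"],1),"F",np.round(s["wrist_force"],1))
    for x,y,z,a in tg:
        t=np.radians(a); d=np.array([x,y,z])-p
        print("  ->",(x,y,z,a),"roll",round(-(a-yaw),1),"txyz",np.round(np.array([-np.cos(t)*d[0]-np.sin(t)*d[1],-np.sin(t)*d[0]+np.cos(t)*d[1],-d[2]])*1000,1)); p=np.array([x,y,z]);yaw=a
E
python3 - <<'E'
from h import *
go((.579,.309,.27,14.1),(.579,.309,.172,14.1))
im=cv2.imread("pics/top0.png"); H,S,V=cv2.split(cv2.cvtColor(im,cv2.COLOR_BGR2HSV))
for c in blobs((H>18)&(H<35)&(S>120)&(V>120)):
    w=at("top",c[:,0].astype(float),.066)[:,:2].astype(np.float32); print(cv2.minAreaRect(w))
E
```

```text
t 0.1 p [187.4 621.8 213.5] yaw -16.8 tilt [-0.001 -0.002] w 95.3 gf 0.0 F [ 0.5 -0.6  0.2]
  -> (0.579, 0.309, 0.27, 14.1) roll -30.9 txyz [-303.6 -398.8  -56.5]
  -> (0.579, 0.309, 0.172, 14.1) roll -0.0 txyz [-0.  0. 98.]
((0.2861027717590332, -0.513179361820221), (0.03197215124964714, 0.05568191781640053), 60.695152282714844)
((0.41633880138397217, -0.5008598566055298), (0.05317924916744232, 0.029423875734210014), 32.85319137573242)
((0.5037649273872375, -0.3594682514667511), (0.052566491067409515, 0.031279485672712326), 89.41819763183594)
((0.586607038974762, -0.3588407635688782), (0.05493001267313957, 0.029932904988527298), 86.98902893066406)
```

Emit:
apply_moves(targets=[0,0,-20,-10.3,-0.3,0,0,-20,-10.3,-0.3,0,0,-20,-10.3,-0.3,-34,-44,0,0,-0.3,-34,-44,0,0,-0.3,-34,-44,0,0,-0.3,-34,-44,0,0,-0.3,-34,-44,0,0,-0.3,-34,-44,0,0,-0.3,-34,-45,0,0,-0.3,-34,-45,0,0,-0.3,-32,-45,0,0,-0.3], newtons=25)

```text
clock: 1.6
eef_pos: [0.5809, 0.3081, 0.274]
eef_rot: [0.386, -3.117, 0.0]
wrist_force: [0.3, 1.5, 0.5]
gripper_width: 0.0618
grasp_force: 0.0
```

```bash
python3 - <<'E'
from h import *
go((.579,.309,.172,14.1))
i=capture("scene"); t=capture("top")
a=cv2.resize(i[140:240,280:400],(480,400),interpolation=cv2.INTER_CUBIC); b=cv2.resize(t[110:210,140:260],(320,400*320//480*3//2),interpolation=cv2.INTER_CUBIC)
cv2.imwrite("pics/c3.png",np.hstack([a,cv2.resize(b,(320,400))]))
E
```

```text
t 1.6 p [580.9 308.1 274. ] yaw 14.1 tilt [-0.001 -0.   ] w 61.8 gf 0.0 F [0.3 1.5 0.5]
  -> (0.579, 0.309, 0.172, 14.1) roll 0.0 txyz [  1.6   1.3 102. ]
```

View pics/c3.png

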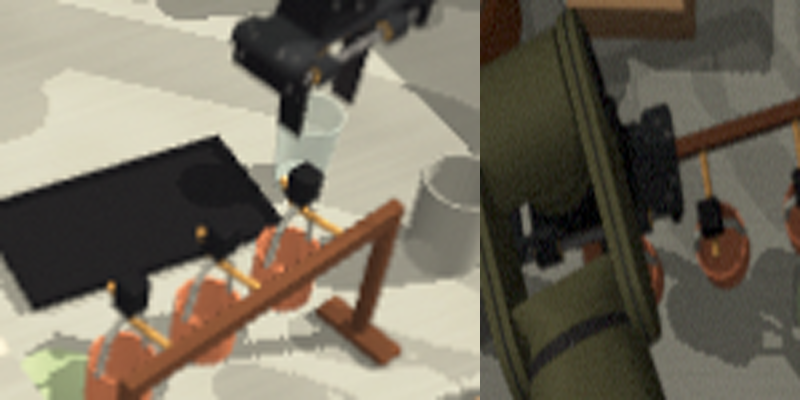

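The crop shows the fingers above cup a's grip, at scene px (356,183) against a predicted (355.5,182.2). Descending.

Emit:
apply_moves(targets=[1,1,25,0,-0.3,0,0,30,0,-0.3,0,0,25,0,-0.3,0,0,15,0,-0.3,0,0,5,0,-0.3,0,0,0,0,0.8,0,0,0,0,0.8,0,0,0,0,0.8,0,0,0,0,0.8])

```text
clock: 2.82
eef_pos: [0.5788, 0.3106, 0.1753]
eef_rot: [-0.386, 3.117, 0.001]
wrist_force: [-0.9, 4.5, 3.2]
gripper_width: 0.0275
grasp_force: 2.8
```

```bash
python3 - <<'E'
from h import *
go()
E
```

```text
t 2.83 p [578.8 310.6 175.3] yaw 14.1 tilt [0.001 0.001] w 27.5 gf 2.8 F [-0.9  4.5  3.2]
```

Emit:
apply_moves(targets=[0,0,0,0,1,0,0,0,0,1,0,0,-8,0,1,0,0,-12,0,1,0,0,-12,0,1,0,0,0,0,1,10,0,0,0,1,18,0,0,0,1,18,0,0,0,1,20,0,0,0,1,20,0,0,0,1])

```text
clock: 4.2
eef_pos: [0.4936, 0.2887, 0.2057]
eef_rot: [0.386, -3.116, 0.001]
wrist_force: [0.1, -0.1, -1.2]
gripper_width: 0.0239
grasp_force: 25.0
```

```bash
python3 - <<'E'
from h import *
go((.409,.333,.21,14.1),(.409,.333,.138,14.1))
t=capture("top");i=capture("scene")
cv2.imwrite("pics/c4.png",np.hstack([cv2.resize(i[120:260,240:410],(480,400)),cv2.resize(t[110:270,140:280],(320,400))]))
E
```

```text
t 4.2 p [493.6 288.7 205.7] yaw 14.1 tilt [-0.002 -0.001] w 23.9 gf 25.0 F [ 0.1 -0.1 -1.2]
  -> (0.409, 0.333, 0.21, 14.1) roll 0.0 txyz [71.3 63.5 -4.3]
  -> (0.409, 0.333, 0.138, 14.1) roll -0.0 txyz [-0.  0. 72.]
```

View pics/c4.png

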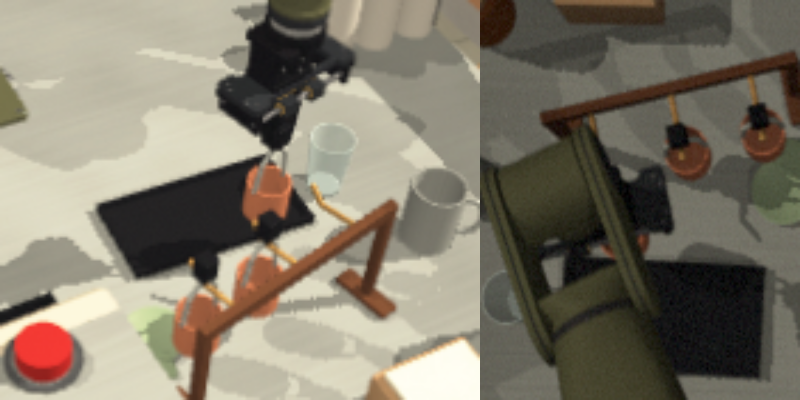

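Cup a is off its hook and in the grip, above the tray. Placing it.

Emit:
apply_moves(targets=[18,16,0,0,1,27,24,0,0,1,26,24,0,0,1,0,0,25,0,1,0,0,20,0,1,0,0,15,0,1,0,0,5,0,1,0,0,3,0,1,0,0,0,0,1,0,0,0,0,1])

```text
clock: 5.55
eef_pos: [0.4112, 0.3342, 0.1394]
eef_rot: [-0.386, 3.117, 0.001]
wrist_force: [0.4, -0.9, -0.9]
gripper_width: 0.0237
grasp_force: 25.0
```

```bash
python3 - <<'E'
from h import *
go((.409,.333,.135,14.1))
E
```

```text
t 5.55 p [411.2 334.2 139.4] yaw 14.1 tilt [0.001 0.001] w 23.7 gf 25.0 F [ 0.4 -0.9 -0.9]
  -> (0.409, 0.333, 0.135, 14.1) roll 0.0 txyz [ 2.5 -0.7  4.4]
```

Now lower the rest, release, and move to above cup b.

Emit:
apply_moves(targets=[0,0,2,0,1,0,0,2,0,1,0,0,1,0,1,0,0,0,0,1])

```text
clock: 6.05
eef_pos: [0.4112, 0.3344, 0.1363]
eef_rot: [-0.386, 3.117, 0.001]
wrist_force: [-3.8, -1.9, 9.4]
gripper_width: 0.0241
grasp_force: 25.0
```

```bash
python3 - <<'E'
from h import *
go()
E
```

```text
t 6.05 p [411.2 334.4 136.3] yaw 14.1 tilt [0.001 0.001] w 24.1 gf 25.0 F [-3.8 -1.9  9.4]
```

Emit:
apply_moves(targets=[0,0,-1,0,0.1,0,0,0,0,-0.3,0,0,0,0,-0.3,0,0,-15,0,-0.3,0,0,-35,0,-0.3,0,0,-45,0,-0.3,0,0,-40,0,-0.3])

```text
clock: 6.92
eef_pos: [0.4109, 0.3342, 0.2724]
eef_rot: [-0.386, 3.116, 0.001]
wrist_force: [0.5, 0.3, 0.9]
gripper_width: 0.0612
grasp_force: 0.0
```

```bash
python3 - <<'E'
from h import *
go((.604,.208,.27,14.1),(.604,.208,.174,14.1))
E
```

```text
t 6.92 p [410.9 334.2 272.4] yaw 14.1 tilt [0.002 0.001] w 61.2 gf 0.0 F [0.5 0.3 0.9]
  -> (0.604, 0.208, 0.27, 14.1) roll 0.0 txyz [-156.5 -169.4    2.4]
  -> (0.604, 0.208, 0.174, 14.1) roll -0.0 txyz [-0.  0. 96.]
```

Emit:
apply_moves(targets=[-20,-22,0,0,-0.3,-40,-43,0,0,-0.3,-40,-43,0,0,-0.3,-36,-39,0,0,-0.3,-20,-22,0,0,-0.3,0,0,0,0,-0.3,0,0,25,0,-0.3,0,0,30,0,-0.3,0,0,25,0,-0.3,0,0,15,0,-0.3,0,0,4,0,-0.3,0,0,0,0,-0.3])

```text
clock: 8.43
eef_pos: [0.6035, 0.2086, 0.1716]
eef_rot: [-0.387, 3.117, 0.0]
wrist_force: [0.2, -0.4, 0.2]
gripper_width: 0.062
grasp_force: 0.0
```

Emit:
apply_moves(targets=[0,0,0,0,1,0,0,0,0,1,0,0,0,0,1,0,0,0,0,1,0,0,0,0,1,0,0,0,0,1])

```text
clock: 9.18
eef_pos: [0.6031, 0.2098, 0.1712]
eef_rot: [-0.387, 3.117, 0.005]
wrist_force: [-1.1, 4.3, 1.3]
gripper_width: 0.0241
grasp_force: 25.0
```

```bash
python3 - <<'E'
from h import *
go((.604,.208,.174,14.1))
E
```

```text
t 9.18 p [603.1 209.8 171.2] yaw 14.1 tilt [0.    0.003] w 24.1 gf 25.0 F [-1.1  4.3  1.3]
  -> (0.604, 0.208, 0.174, 14.1) roll 0.0 txyz [-0.4 -2.  -2.8]
```

Emit:
apply_moves(targets=[0,0,-8,0,1,0,0,-12,0,1,0,0,-12,0,1,0,0,-1,0,1,10,0,0,0,1,18,0,0,0,1,18,0,0,0,1,20,0,0,0,1,20,0,0,0,1,0,0,0,0,1])

```text
clock: 10.42
eef_pos: [0.5183, 0.1869, 0.203]
eef_rot: [0.386, -3.117, 0.0]
wrist_force: [0.2, 0.5, -0.9]
gripper_width: 0.024
grasp_force: 25.0
```

```bash
python3 - <<'E'
from h import *
go((.406,.251,.204,14.1),(.406,.251,.135,14.1))
E
```

```text
t 10.43 p [518.3 186.9 203. ] yaw 14.1 tilt [-0.001 -0.   ] w 24.0 gf 25.0 F [ 0.2  0.5 -0.9]
  -> (0.406, 0.251, 0.204, 14.1) roll 0.0 txyz [93.3 89.6 -1. ]
  -> (0.406, 0.251, 0.135, 14.1) roll -0.0 txyz [-0.  0. 69.]
```

Emit:
apply_moves(targets=[18,17,0,0,1,30,29,0,0,1,30,29,0,0,1,15,15,0,0,1,0,0,20,0,1,0,0,22,0,1,0,0,18,0,1,0,0,6,0,1,0,0,2,0,1,0,0,2,0,1,0,0,1,0,1,0,0,0,0,1])

```text
clock: 11.92
eef_pos: [0.4079, 0.2519, 0.1331]
eef_rot: [-0.386, 3.117, 0.0]
wrist_force: [0.1, 0.8, -0.4]
gripper_width: 0.024
grasp_force: 25.0
```

```bash
python3 - <<'E'
from h import *
go((.406,.251,.131,14.1))
E
```

```text
t 11.93 p [407.9 251.9 133.1] yaw 14.1 tilt [0.001 0.   ] w 24.0 gf 25.0 F [ 0.1  0.8 -0.4]
  -> (0.406, 0.251, 0.131, 14.1) roll 0.0 txyz [ 2.1 -0.4  2.1]
```

Emit:
apply_moves(targets=[0,0,2,0,1,0,0,1,0,1,0,0,0,0,1,0,0,0,0,0.1,0,0,0,0,-0.3,0,0,0,0,-0.3,0,0,-15,0,-0.3,0,0,-35,0,-0.3,0,0,-45,0,-0.3,0,0,-43,0,-0.3])

```text
clock: 13.18
eef_pos: [0.4077, 0.2518, 0.2702]
eef_rot: [-0.386, 3.117, 0.001]
wrist_force: [0.6, 0.6, -0.7]
gripper_width: 0.0621
grasp_force: 0.0
```

```bash
python3 - <<'E'
from h import *
go((.630,.108,.27,14.1),(.630,.108,.174,14.1))
t=capture("top");i=capture("scene")
cv2.imwrite("pics/c5.png",np.hstack([cv2.resize(i[120:260,240:410],(480,400)),cv2.resize(t[110:270,140:280],(320,400))]))
E
```

```text
t 13.18 p [407.7 251.8 270.2] yaw 14.1 tilt [0.001 0.001] w 62.1 gf 0.0 F [ 0.6  0.6 -0.7]
  -> (0.63, 0.108, 0.27, 14.1) roll 0.0 txyz [-180.6 -193.7    0.2]
  -> (0.63, 0.108, 0.174, 14.1) roll -0.0 txyz [-0.  0. 96.]
```

View pics/c5.png

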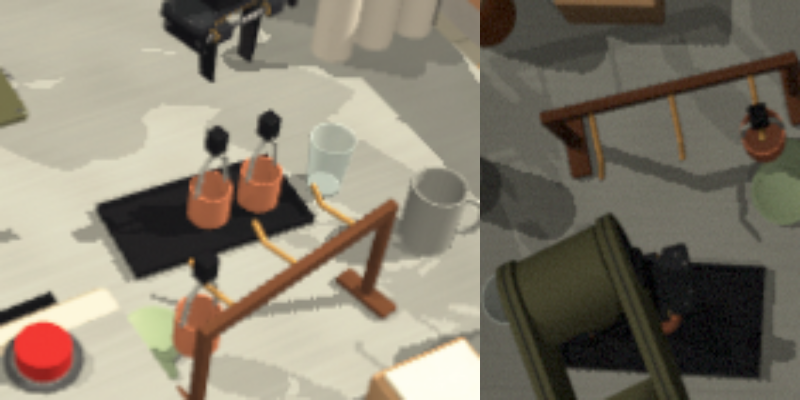

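Both cups stand upright in the tray and cup c is left on its hook (top crop (757,115)). Next, cup c.

Emit:
apply_moves(targets=[-20,-22,0,0,-0.3,-40,-43,0,0,-0.3,-40,-43,0,0,-0.3,-40,-42,0,0,-0.3,-26,-28,0,0,-0.3,-15,-16,0,0,-0.3,0,0,20,0,-0.3,0,0,30,0,-0.3,0,0,25,0,-0.3,0,0,15,0,-0.3,0,0,6,0,-0.3,0,0,0,0,-0.3])

```text
clock: 14.78
eef_pos: [0.6304, 0.1082, 0.1718]
eef_rot: [-0.387, 3.118, 0.0]
wrist_force: [0.4, -0.6, -0.2]
gripper_width: 0.0617
grasp_force: 0.0
```

Emit:
apply_moves(targets=[0,0,0,0,1,0,0,0,0,1,0,0,0,0,1,0,0,0,0,1,0,0,0,0,1,0,0,0,0,1])

```text
clock: 15.52
eef_pos: [0.6305, 0.1088, 0.1719]
eef_rot: [-0.386, 3.118, 0.003]
wrist_force: [-1.5, 4.0, 1.0]
gripper_width: 0.0241
grasp_force: 25.0
```

```bash
python3 - <<'E'
from h import *
go((.63,.108,.174,14.1))
E
```

```text
t 15.53 p [630.5 108.8 171.9] yaw 14.1 tilt [-0.     0.002] w 24.1 gf 25.0 F [-1.5  4.   1. ]
  -> (0.63, 0.108, 0.174, 14.1) roll 0.0 txyz [ 0.6 -0.6 -2.1]
```

Emit:
apply_moves(targets=[0,0,-8,0,1,0,0,-12,0,1,0,0,-12,0,1,0,0,-1,0,1,10,0,0,0,1,18,0,0,0,1,18,0,0,0,1,20,0,0,0,1,20,0,0,0,1,0,0,0,0,1])

```text
clock: 16.77
eef_pos: [0.5457, 0.0866, 0.204]
eef_rot: [0.386, -3.117, 0.0]
wrist_force: [-0.1, 0.2, -1.9]
gripper_width: 0.0237
grasp_force: 25.0
```

```bash
python3 - <<'E'
from h import *
go((.405,.170,.204,14.1),(.405,.170,.132,14.1))
E
```

```text
t 16.77 p [545.7  86.6 204. ] yaw 14.1 tilt [-0.001 -0.   ] w 23.7 gf 25.0 F [-0.1  0.2 -1.9]
  -> (0.405, 0.17, 0.204, 14.1) roll 0.0 txyz [116.1 115.2   0. ]
  -> (0.405, 0.17, 0.132, 14.1) roll -0.0 txyz [-0.  0. 72.]
```

Emit:
apply_moves(targets=[18,18,0,0,1,32,32,0,0,1,36,35,0,0,1,20,20,0,0,1,10,10,0,0,1,0,0,22,0,1,0,0,25,0,1,0,0,17,0,1,0,0,6,0,1,0,0,2,0,1,0,0,1,0,1,0,0,0,0,1])

```text
clock: 18.27
eef_pos: [0.4073, 0.1702, 0.1328]
eef_rot: [-0.386, 3.116, 0.0]
wrist_force: [-2.0, -0.3, 2.7]
gripper_width: 0.0241
grasp_force: 25.0
```

```bash
python3 - <<'E'
from h import *
go((.405,.17,.132,14.1))
E
```

```text
t 18.27 p [407.3 170.2 132.8] yaw 14.1 tilt [0.002 0.   ] w 24.1 gf 25.0 F [-2.  -0.3  2.7]
  -> (0.405, 0.17, 0.132, 14.1) roll 0.0 txyz [2.3 0.4 0.8]
```

Emit:
apply_moves(targets=[0,0,1,0,1,0,0,0,0,0.1,0,0,0,0,-0.3,0,0,0,0,-0.3,0,0,-15,0,-0.3,0,0,-35,0,-0.3,0,0,-45,0,-0.3,0,0,-43,0,-0.3])

```text
clock: 19.27
eef_pos: [0.4066, 0.1701, 0.2712]
eef_rot: [-0.386, 3.116, 0.0]
wrist_force: [0.7, -0.0, -0.5]
gripper_width: 0.0617
grasp_force: 0.0
```

```bash
python3 - <<'E'
from h import *
go((.504,-.359,.27,88),(.504,-.359,.27,-92))
print(get_state()["joint_positions"])
E
```

```text
t 19.27 p [406.6 170.1 271.2] yaw 14.1 tilt [0.001 0.   ] w 61.7 gf 0.0 F [ 0.7 -0.  -0.5]
  -> (0.504, -0.359, 0.27, 88) roll -73.9 txyz [ 525.4 -115.8    1.2]
  -> (0.504, -0.359, 0.27, -92) roll 180 txyz [ 0.  0. -0.]
[ 2.74284641e-01 -3.91214492e-01  2.02028495e+00  2.31382689e-05
  1.51109623e+00 -1.54305365e+00]
```

Emit:
apply_moves(targets=[0,0,0,10.6,-0.3,0,0,0,10.6,-0.3,0,0,0,10.6,-0.3,0,0,0,10.6,-0.3,0,0,0,10.6,-0.3,0,0,0,10.6,-0.3,0,0,0,10.6,-0.3,0,0,0,10.6,-0.3,0,0,0,10.6,-0.3,0,0,0,10.6,-0.3])

```text
clock: 20.52
eef_pos: [0.4068, 0.1701, 0.2698]
eef_rot: [2.264, 2.177, 0.002]
wrist_force: [-0.7, -0.2, -0.2]
gripper_width: 0.0618
grasp_force: 0.0
```

```bash
python3 - <<'E'
from h import *
go((.504,-.359,.12,-92))
t=capture("top"); cv2.imwrite("pics/t6.png",t)
H,S,V=cv2.split(cv2.cvtColor(t,cv2.COLOR_BGR2HSV))
for c in blobs((H>18)&(H<35)&(S>120)&(V>120)):
    w=at("top",c[:,0].astype(float),.066)[:,:2].astype(np.float32); print(cv2.minAreaRect(w))
E
```

```text
t 20.52 p [406.8 170.1 269.8] yaw -92.2 tilt [0.001 0.   ] w 61.8 gf 0.0 F [-0.7 -0.2 -0.2]
  -> (0.504, -0.359, 0.12, -92) roll -0.2 txyz [-525.4  115.7  149.8]
((0.28570112586021423, -0.5130721926689148), (0.031845610588788986, 0.056440893560647964), 60.808372497558594)
((0.41633880138397217, -0.5008598566055298), (0.05317924916744232, 0.029423875734210014), 32.85319137573242)
((0.4974012076854706, -0.35934188961982727), (0.05256081745028496, 0.03115740977227688), 89.19830322265625)
((0.5866106152534485, -0.358772337436676), (0.0550670400261879, 0.029932904988527298), 86.98902893066406)
```

Emit:
apply_moves(targets=[-25,5,0,0,-0.3,-50,10,0,0,-0.3,-50,10,0,0,-0.3,-50,10,0,0,-0.3,-50,11,0,0,-0.3,-50,11,10,0,-0.3,-50,11,20,0,-0.3,-50,11,30,0,-0.3,-50,11,30,0,-0.3,-50,10,30,0,-0.3,-35,6,10,0,-0.3,-15,3,10,0,-0.3])

```text
clock: 22.08
eef_pos: [0.4985, -0.36, 0.1286]
eef_rot: [2.257, 2.185, 0.0]
wrist_force: [-0.5, 0.2, -0.7]
gripper_width: 0.0615
grasp_force: 0.0
```

```bash
python3 - <<'E'
from h import *
go((.4975,-.359,.034,-91))
t=capture("top");i=capture("scene")
cv2.imwrite("pics/c7.png",np.hstack([cv2.resize(i[170:310,100:270],(480,400)),cv2.resize(t[140:260,360:456],(320,400))]))
E
```

```text
t 22.07 p [ 498.5 -360.   128.6] yaw -91.9 tilt [ 0. -0.] w 61.5 gf 0.0 F [-0.5  0.2 -0.7]
  -> (0.4975, -0.359, 0.034, -91) roll -0.9 txyz [ 1.  -1.1 94.6]
```

View pics/c7.png

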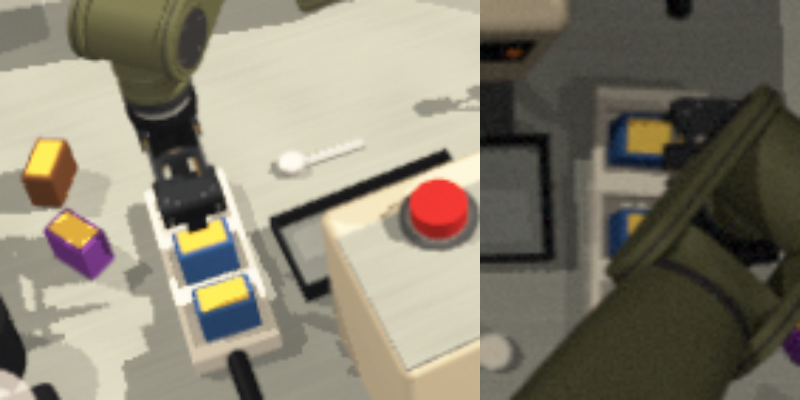

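The gripper is over the middle blue cartridge (scene crop (203,245)). Descending.

Emit:
apply_moves(targets=[1,-1,20,-0.9,-0.3,0,0,25,0,-0.3,0,0,22,0,-0.3,0,0,15,0,-0.3,0,0,10,0,-0.3,0,0,0,0,-0.3,0,0,0,0,1,0,0,0,0,1,0,0,0,0,1,0,0,0,0,1,0,0,0,0,1])

```text
clock: 23.55
eef_pos: [0.4977, -0.3576, 0.0376]
eef_rot: [2.239, 2.202, -0.0]
wrist_force: [-1.4, -0.2, 5.1]
gripper_width: 0.0439
grasp_force: 25.0
```

```bash
python3 - <<'E'
from h import *
go()
E
```

```text
t 23.55 p [ 497.7 -357.6   37.6] yaw -91.0 tilt [ 0.001 -0.001] w 43.9 gf 25.0 F [-1.4 -0.2  5.1]
```

Emit:
apply_moves(targets=[0,0,-20,0,1,0,0,-35,0,1,0,0,-25,-3,1,0,0,0,0,1])

```text
clock: 24.05
eef_pos: [0.4989, -0.3583, 0.12]
eef_rot: [2.178, 2.255, 0.001]
wrist_force: [0.5, 0.1, -1.5]
gripper_width: 0.0439
grasp_force: 25.0
```

```bash
python3 - <<'E'
from h import *
go((.522,-.083,.118,-88),(.522,-.083,.042,-88))
E
```

```text
t 24.05 p [ 498.9 -358.3  120. ] yaw -88.0 tilt [ 0.005 -0.004] w 43.9 gf 25.0 F [ 0.5  0.1 -1.5]
  -> (0.522, -0.083, 0.118, -88) roll -0.0 txyz [274.3  32.7   2. ]
  -> (0.522, -0.083, 0.042, -88) roll 0 txyz [ 0.  0. 76.]
```

Emit:
apply_moves(targets=[20,3,0,0,1,45,5,0,0,1,50,6,0,0,1,50,6,0,0,1,50,6,0,0,1,40,5,0,0,1,19,2,0,0,1,0,0,20,0,1,0,0,25,0,1,0,0,20,0,1,0,0,8,0,1,0,0,0,0,1])

```text
clock: 25.55
eef_pos: [0.5197, -0.0827, 0.0423]
eef_rot: [-2.182, -2.258, 0.002]
wrist_force: [-0.6, 1.4, -1.4]
gripper_width: 0.044
grasp_force: 25.0
```

```bash
python3 - <<'E'
from h import *
go((.522,-.083,.038,-88))
E
```

```text
t 25.55 p [519.7 -82.7  42.3] yaw -88.0 tilt [-0.002  0.   ] w 44.0 gf 25.0 F [-0.6  1.4 -1.4]
  -> (0.522, -0.083, 0.038, -88) roll -0.0 txyz [-0.4  2.2  4.3]
```

Emit:
apply_moves(targets=[0,0,3,0,1,0,0,1,0,1,0,0,0,0,1,0,0,0,0,0,0,0,0,0,-0.25,0,0,0,0,-0.25,0,0,-20,0,-0.3,0,0,-35,0,-0.3,0,0,-45,0,-0.3,0,0,-15,0,-0.3])

```text
clock: 26.8
eef_pos: [0.5225, -0.0826, 0.1582]
eef_rot: [2.178, 2.257, 0.004]
wrist_force: [0.8, -0.7, 0.2]
gripper_width: 0.0615
grasp_force: 0.0
```

```bash
python3 - <<'E'
from h import *
t=capture("top"); cv2.imwrite("pics/t8.png",t)
H,S,V=cv2.split(cv2.cvtColor(t,cv2.COLOR_BGR2HSV))
for c in blobs((H>18)&(H<35)&(S>120)&(V>120)):
    w=at("top",c[:,0].astype(float),.066)[:,:2].astype(np.float32); print(cv2.minAreaRect(w))
go((.5866,-.359,.12,-93),(.5866,-.359,.036,-93))
E
```

```text
((0.586607038974762, -0.3588407635688782), (0.05493001267313957, 0.029932904988527298), 86.98902893066406)
t 26.85 p [522.7 -82.7 158.8] yaw -88.0 tilt [ 0.006 -0.002] w 61.7 gf 0.0 F [ 0.8 -0.7  2.1]
  -> (0.5866, -0.359, 0.12, -93) roll 5.0 txyz [-272.6   78.2   38.8]
  -> (0.5866, -0.359, 0.036, -93) roll 0 txyz [ 0.  0. 84.]
```

Emit:
apply_moves(targets=[0,0,0,5,-0.3,-30,0,0,0,-0.3,-50,0,0,0,-0.3,-50,0,0,0,-0.3,-50,0,0,0,-0.3,-50,0,0,0,-0.3,-30,10,0,0,-0.3,-13,20,0,0,-0.3,0,30,18,0,-0.3,0,18,20,0,-0.3,0,0,0,0,-0.3])

```text
clock: 28.22
eef_pos: [0.583, -0.3574, 0.1119]
eef_rot: [-2.272, -2.159, 0.002]
wrist_force: [-0.5, -0.6, -0.9]
gripper_width: 0.0616
grasp_force: 0.0
```

```bash
python3 - <<'E'
from h import *
go((.5866,-.359,.036,-93))
E
```

```text
t 28.23 p [ 583.  -357.4  111.9] yaw -92.9 tilt [-0.006  0.004] w 61.6 gf 0.0 F [-0.5 -0.6 -0.9]
  -> (0.5866, -0.359, 0.036, -93) roll 0.1 txyz [-1.5  3.6 75.9]
```

Emit:
apply_moves(targets=[-1,2,12,0,-0.3,0,0,25,0,-0.3,0,0,20,0,-0.3,0,0,12,0,-0.3,0,0,5,0,-0.3,0,0,0,0,1,0,0,0,0,1,0,0,0,0,1,0,0,0,0,1,0,0,0,0,1])

```text
clock: 29.48
eef_pos: [0.5869, -0.3604, 0.0437]
eef_rot: [2.277, 2.162, 0.0]
wrist_force: [0.1, -0.1, 3.4]
gripper_width: 0.044
grasp_force: 25.0
```

```bash
python3 - <<'E'
from h import *
go()
E
```

```text
t 29.48 p [ 586.9 -360.4   43.7] yaw -93.0 tilt [ 0.001 -0.001] w 44.0 gf 25.0 F [ 0.1 -0.1  3.4]
```

Emit:
apply_moves(targets=[0,0,-20,0,1,0,0,-35,0,1,0,0,-25,-5,1,0,-15,0,0,1,0,-30,0,0,1,0,-15,0,0,1,0,0,0,0,1])

```text
clock: 30.35
eef_pos: [0.525, -0.3618, 0.1217]
eef_rot: [-2.183, -2.257, -0.0]
wrist_force: [0.1, 0.7, -1.0]
gripper_width: 0.044
grasp_force: 25.0
```

```bash
python3 - <<'E'
from h import *
go((.526,-.203,.125,-88),(.526,-.203,.048,-88))
E
```

```text
t 30.35 p [ 525.  -361.8  121.7] yaw -88.1 tilt [-0.001  0.001] w 44.0 gf 25.0 F [ 0.1  0.7 -1. ]
  -> (0.526, -0.203, 0.125, -88) roll -0.1 txyz [158.7   6.6  -3.3]
  -> (0.526, -0.203, 0.048, -88) roll 0 txyz [ 0.  0. 77.]
```

Emit:
apply_moves(targets=[20,1,0,0,1,40,2,0,0,1,45,1,0,0,1,35,1,0,0,1,19,1,0,0,1,0,0,20,0,1,0,0,25,0,1,0,0,20,0,1,0,0,8,0,1,0,0,2,0,1,0,0,0,0,1])

```text
clock: 31.72
eef_pos: [0.5273, -0.2034, 0.0482]
eef_rot: [2.182, 2.259, 0.0]
wrist_force: [-0.0, -0.1, -0.4]
gripper_width: 0.0437
grasp_force: 25.0
```

```bash
python3 - <<'E'
from h import *
go((.526,-.203,.0437,-88))
E
```

```text
t 31.73 p [ 527.3 -203.4   48.2] yaw -88.0 tilt [ 0.001 -0.   ] w 43.7 gf 25.0 F [-0.  -0.1 -0.4]
  -> (0.526, -0.203, 0.0437, -88) roll 0.0 txyz [ 0.5 -1.3  4.5]
```

Emit:
apply_moves(targets=[0,0,3,0,1,0,0,2,0,1,0,0,0,0,1,0,0,0,0,0,0,0,0,0,-0.25,0,0,0,0,-0.25,0,0,-20,0,-0.3,0,0,-40,0,-0.3,0,-20,-50,0,-0.3,0,-40,-55,0,0,0,-50,-60,0,0.5,0,-50,-40,0,1])

```text
clock: 33.22
eef_pos: [0.3804, -0.2081, 0.2943]
eef_rot: [2.178, 2.258, 0.001]
wrist_force: [0.5, -1.1, 0.5]
gripper_width: 0.0372
grasp_force: 0.0
```

```bash
python3 - <<'E'
from h import *
go((.713,-.133,.32,-88),)
t=capture("top");i=capture("scene")
cv2.imwrite("pics/t9.png",t);cv2.imwrite("pics/s9.png",i)
cv2.imwrite("pics/c9.png",np.hstack([cv2.resize(i[150:320,120:400],(430,300)),cv2.resize(t[90:265,140:430],(370,300))]))
for n,im in("top",t),("scene",i):
    H,S,V=cv2.split(cv2.cvtColor(im,cv2.COLOR_BGR2HSV))
    for c in blobs(((H<6)|(H>174))&(S>170)&(V>90)):
        q=cv2.fitEllipse(c); print(n,q,at(n,[q[0]],.272))
    print([np.round(at(n,[cv2.minAreaRect(c)[0]],.066),3) for c in blobs((H>18)&(H<35)&(S>120)&(V>120))])
E
```

```text
t 33.23 p [ 380.4 -208.1  294.3] yaw -87.9 tilt [ 0.003 -0.003] w 37.2 gf 0.0 F [ 0.5 -1.1  0.5]
  -> (0.713, -0.133, 0.32, -88) roll 0.1 txyz [ 63.5 335.  -25.7]
top ((348.2586975097656, 122.59473419189453), (19.5960750579834, 21.065000534057617), 76.31719970703125) [[ 0.71228924 -0.13193527  0.272     ]]
[array([[ 0.285, -0.513,  0.066]]), array([[ 0.416, -0.501,  0.066]]), array([[ 0.523, -0.083,  0.066]]), array([[ 0.528, -0.201,  0.066]])]
scene ((254.91636657714844, 242.54266357421875), (19.439666748046875, 19.665590286254883), 112.8315200805664) [[ 0.72036343 -0.13866702  0.272     ]]
[array([[ 0.418, -0.504,  0.066]]), array([[ 0.516, -0.207,  0.066]]), array([[ 0.508, -0.084,  0.066]]), array([[ 0.286, -0.516,  0.066]])]
```

View pics/c9.png

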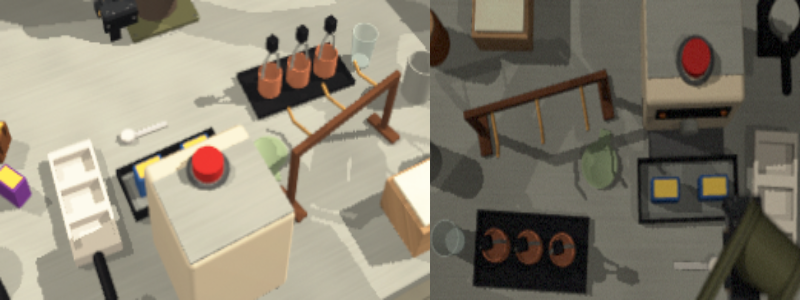

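All three cups stand in the tray, both cartridges are in the magazine (top crop (665,188), (714,187)), and the bin is empty. Now to the button, with fingers shut.

Emit:
apply_moves(targets=[0,0,-20,0,1,6,25,-6,0,1,8,45,0,0,1,10,50,0,0,1,10,50,0,0,1,10,50,0,0,1,10,50,0,0,1,8,45,0,0,1,2,21,0,0,1,0,0,0,0,1])

```text
clock: 34.58
eef_pos: [0.7162, -0.1311, 0.3136]
eef_rot: [-2.177, -2.26, 0.003]
wrist_force: [-0.1, -0.4, -0.8]
gripper_width: 0.0005
grasp_force: 0.0
```

```bash
python3 - <<'E'
from h import *
go((.714,-.133,.276,-88))
E
```

```text
t 34.58 p [ 716.2 -131.1  313.6] yaw -87.9 tilt [-0.004  0.001] w 0.5 gf 0.0 F [-0.1 -0.4 -0.8]
  -> (0.714, -0.133, 0.276, -88) roll 0.1 txyz [-1.8 -2.2 37.6]
```

Emit:
apply_moves(targets=[-1,-1,15,0,1,0,0,15,0,1,0,0,5,0,1,0,0,3,0,1,0,0,3,0,1,0,0,3,0,1,0,0,3,0,1,0,0,3,0,1,0,0,3,0,1])

```text
clock: 35.7
eef_pos: [0.7141, -0.1334, 0.264]
eef_rot: [2.181, 2.26, 0.001]
wrist_force: [-1.9, 0.4, 3.6]
gripper_width: 0.0003
grasp_force: 2.1
```

```bash
python3 - <<'E'
from h import *
go()
E
```

```text
t 35.7 p [ 714.1 -133.4  264. ] yaw -88.0 tilt [ 0.001 -0.   ] w 0.3 gf 2.1 F [-1.9  0.4  3.6]
```

Emit:
apply_moves(targets=[0,0,3,0,1,0,0,3,0,1,0,0,3,0,1,0,0,2,0,1,0,0,2,0,1,0,0,0,0,1])

```text
clock: 36.45
eef_pos: [0.7141, -0.1334, 0.2523]
eef_rot: [2.181, 2.259, 0.001]
wrist_force: [-2.7, 0.1, 7.8]
gripper_width: 0.0004
grasp_force: 4.2
```

```bash
python3 - <<'E'
from h import *
go()
E
```

```text
t 36.45 p [ 714.1 -133.4  252.3] yaw -88.0 tilt [ 0.002 -0.001] w 0.4 gf 4.2 F [-2.7  0.1  7.8]
```

Emit:
apply_moves(targets=[0,0,1,0,1,0,0,1,0,1,0,0,1,0,1,0,0,1,0,1,0,0,0,0,1])

```text
clock: 37.08
eef_pos: [0.7142, -0.1334, 0.2522]
eef_rot: [2.179, 2.258, 0.003]
wrist_force: [-7.7, 1.6, 17.7]
gripper_width: 0.0003
grasp_force: 8.9
```

```bash
python3 - <<'E'
from h import *
go()
E
```

```text
t 37.08 p [ 714.2 -133.4  252.2] yaw -88.0 tilt [ 0.004 -0.001] w 0.3 gf 8.9 F [-7.7  1.6 17.7]
```

Emit:
apply_moves(targets=[0,0,0,0,1,0,0,0,0,1,0,0,0,0,1,0,0,0,0,1,0,0,0,0,1,0,0,0,0,1,0,0,0,0,1,0,0,0,0,1,0,0,0,0,1,0,0,0,0,1,0,0,0,0,1,0,0,0,0,1])

```text
clock: 38.58
eef_pos: [0.7142, -0.1334, 0.2522]
eef_rot: [2.179, 2.258, 0.003]
wrist_force: [-8.2, 2.0, 18.0]
gripper_width: 0.0004
grasp_force: 8.9
```

Emit:
apply_moves(targets=[0,0,0,0,1,0,0,0,0,1,0,0,0,0,1,0,0,0,0,1,0,0,0,0,1,0,0,0,0,1])

```text
clock: 39.33
eef_pos: [0.7142, -0.1334, 0.2521]
eef_rot: [2.179, 2.258, 0.003]
wrist_force: [-7.4, 1.5, 17.3]
gripper_width: 0.0005
grasp_force: 8.9
```

Emit:
apply_moves(targets=[0,0,-1,0,1,0,0,-1,0,1,0,0,-1,0,1,0,0,-1,0,1,0,0,-1,0,1,0,0,-1.5,0,1,0,0,-1.5,0,1,0,0,-1.5,0,1,0,0,-1.5,0,1,0,0,-1.5,0,1,0,0,-1.5,0,1,0,0,-1.5,0,1])

```text
clock: 40.83
eef_pos: [0.714, -0.1334, 0.2624]
eef_rot: [2.181, 2.26, 0.001]
wrist_force: [-1.6, -0.1, 5.1]
gripper_width: 0.0003
grasp_force: 2.3
```

Emit:
apply_moves(targets=[0,0,-1.5,0,1,0,0,-1.5,0,1,0,0,-1.5,0,1,0,0,-1.5,0,1,0,0,-1.5,0,1,0,0,-1.5,0,1,0,0,-1.5,0,1,0,0,-1.5,0,1,0,0,-1.5,0,1,0,0,-1.5,0,1,0,0,-1.5,0,1,0,0,-1.5,0,1])

```text
clock: 42.32
eef_pos: [0.7138, -0.1333, 0.2798]
eef_rot: [-2.182, -2.26, 0.0]
wrist_force: [-0.6, -0.2, -0.1]
gripper_width: 0.0003
grasp_force: 0.0
```

```bash
python3 - <<'E'
from h import *
go()
E
```

```text
t 42.33 p [ 713.8 -133.3  279.8] yaw -88.0 tilt [-0.  0.] w 0.3 gf 0.0 F [-0.6 -0.2 -0.1]
```

Off the button. I'll retreat upward and take a final look.

Emit:
apply_moves(targets=[0,0,-10,0,1,0,0,-20,0,1,0,0,-20,0,1,0,-30,0,0,1,0,-50,0,0,1,0,-50,0,0,1,0,-50,0,0,1,0,-50,0,0,1,0,-50,0,0,1,0,-20,0,0,1,0,0,0,0,1,0,0,0,0,1])

```text
clock: 43.82
eef_pos: [0.4147, -0.144, 0.3309]
eef_rot: [2.181, 2.259, 0.001]
wrist_force: [0.2, 0.1, -1.0]
gripper_width: 0.0003
grasp_force: 0.0
```

```bash
python3 - <<'E'
from h import *
t=capture("top");i=capture("scene"); go()
cv2.imwrite("pics/c10.png",np.hstack([cv2.resize(i[150:320,120:400],(430,300)),cv2.resize(t[90:265,140:430],(370,300))]))
E
```

```text
t 43.92 p [ 414.8 -143.9  330.1] yaw -87.9 tilt [0. 0.] w 0.4 gf 0.0 F [0.4 0.2 0.3]
```

View pics/c10.png

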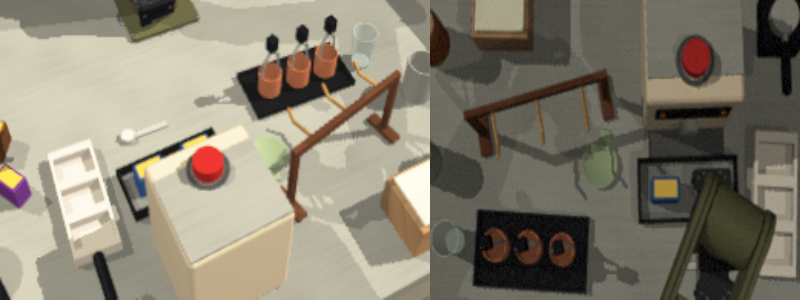

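The picture shows the cups upright in the tray, both cartridges in the magazine (one is hidden in the top view but visible in the scene view), the button up, and the arm clear.

```bash
python3 -c "
from station import *
print(job_done())"
```

```text
the job is handed in; nothing more can be done
None
```

The job is handed in, with no verdict returned: all three cups stand upright in the tray, both cartridges present are in the magazine, and the button was held fully down for over two seconds and eased back up.

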